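Load the cupboard lamp's battery box and lock its lid

TASK

Load the battery box of the cupboard's strip lamp and lock it: tip the tall hanging holder over the open bay until the cell slides out and lies flat in the bay, and let the holder swing back upright before you shut the lid fully. Then take the key from its ring stand, put its blade in the slot of the cam latch and turn the latch clockwise a quarter turn until it stops with its tongue over the lid. Stand the key back in its ring stand and let go, leaving the tea pot, sugar bowl and spoon where they are.

Things in the scene. Friction and masses are not known exactly. Their poses are not given: they have to be found in the camera images.
- box: Fixed grey and aluminium battery box. Origin on the work surface under the centre of the bay; x across the bay (lid hinge at +x, latch at -x), y along it towards the holder, z up. The open bay is 38 mm (x) by 95 mm (y) inside, walls 4 mm, rim 40 mm above the work surface (end wall by the holder only 25 mm), inner floor at 8 mm.
- bay_floor (a point): Centre of the bay's inner floor, 8 mm above the work surface; axes as the box.
- holder_pivot (a point): Fixed turning axis of the holder, on the holder's centre line, 70 mm above the work surface (box frame x 0, y 68 mm); the axis runs along the box's x. Two posts 5 mm thick and 16 mm deep at x +-23.5 mm carry it, up to 80 mm high.
- holder_mouth (a point): Centre of the holder's open mouth. The holder is a square aluminium tube 34 by 34 mm outside, 27 mm inside, 110 mm long with a heavy closed foot; the mouth is 50 mm from the pivot and the foot 60 mm from it on the other side. Its z points out of the mouth.
- holder (a joint): Tilt of the holder (rad): 0 hanging, mouth up; grows as the mouth tips along the box's -y over the bay; stop at 2.3, mouth pointing down into the bay. A push of 2 to 4 N on the upper part of its flat +y face tips it (the foot is heavy), the cell slides out from about 1.9 on, and when let go it swings back to 0 by itself in about 2 s.
- cell_center (a point): Centre of the steel battery cell, a cylinder 22 mm in diameter and 50 mm long, smooth, about 60 g, that stands in the holder with its top 50 mm below the mouth; z is its long axis. Lying in the bay its centre is 11 mm above the bay floor.
- lid (a joint): Angle of the bay's lid (rad): 0 shut, 1.57 upright, stop at 1.9. A flat aluminium plate 50 by 100 by 4 mm, that starts open and stays where it is left; about 1 N on its outer face near the free edge pushes it over.
- lid_hinge (a point): The lid's hinge axis, half way along it (box frame x 25 mm, y 0, 40 mm up); the axis runs along the box's y.
- lid_edge (a point): Middle of the lid's free edge, 50 mm from the hinge axis, at mid-thickness of the plate (2 mm from its inner face). The lid's plate is 4 mm thick, its outer face 44 mm above the work surface when shut.
- latch (a joint): Turn of the slotted cam latch (rad): 0 to 0.2 at the start with its tongue along the box's +y, growing clockwise seen from above, stop at 1.57 with the tongue over the lid (along the box's +x). It stays where it is left; turning takes about 0.05 N m.
- latch_slot (a point): Centre of the slot's floor in the latch's round head (26 mm in diameter), on its vertical turning axis, 49 mm above the work surface (box frame x -41, y -15 mm), on a fixed ledge 40 mm high. The slot runs along this point's y (the way the tongue points), 6 mm wide in its lower 4 mm, flaring to 12 mm at its top, 7.5 mm deep, open-ended. The tongue reaches 28 mm from the axis.
- key: Loose key standing blade down in the ring stand. Origin at the middle of the blade's lower end, z up. The blade, 3.5 mm (x) by 16 mm (y), stands out 14 mm under a round collar 36 mm in diameter, 4 mm thick (14 to 18 mm); above it a black block handle, 14 mm (x) by 26 mm (y), from 18 to 62 mm. In the slot the blade has about 9 degrees of play each way.
- stand: Fixed steel ring stand of the key, 44 mm outside and 26 mm inside diameter, 22 mm high, origin at the centre of its underside. The key's collar rests on its rim, the blade hanging inside, so that the key's origin is 8 mm above the work surface.
- teapot: Steel tea pot, about 112 mm in diameter, 108 mm high; spout 90 mm out along its x, handle opposite. Origin under its centre. To be left alone.
- bowl: White ceramic sugar bowl with lid, 86 mm in diameter, 79 mm high, origin under its centre. To be left alone.
- spoon: White plastic spoon, 150 mm long, lying on the work surface along its x. To be left alone.
Things that resemble listed ones, but are neither listed nor needed, are in the scene too. Leave any green look-alike of the stand alone.

How it is judged:
On the way, in this order (a step that is already met when the one before it is completed fails the run):
1. the cell lies flat in the bay (z of cell_center in the frame of bay_floor between 0.006 and 0.016 m and x of cell_center in the frame of bay_floor between -0.014 and 0.014 m and y of cell_center in the frame of bay_floor between -0.03 and 0.03 m and angle between cell_center's own z axis and vertical between 1.4 and 1.74 rad), for 0.2 s.
2. the lid is shut, the holder hanging upright (value of joint lid below 0.06 rad and value of joint holder below 0.15 rad), for 0.2 s.
3. the key's blade is in the slot of the unturned latch, the lid shut (horizontal distance between key and latch_slot below 0.005 m and z of key in the frame of latch_slot below 0.003 m and angle between the y axis of key and the y axis of latch_slot, either way round below 0.3 rad and angle between key's own z axis and vertical below 0.15 rad and value of joint latch below 0.5 rad and value of joint lid below 0.06 rad), for 0.1 s.
4. the latch is turned home with the blade in its slot, the lid shut (horizontal distance between key and latch_slot below 0.006 m and z of key in the frame of latch_slot below 0.004 m and value of joint latch above 1.43 rad and value of joint lid below 0.06 rad), for 0.1 s.
At the end, for the whole second after the job is handed in: Cell flat in the bay (centre 6 to 16 mm above its floor, within 10 degrees of level), holder upright (under 0.15 rad), lid shut (under 0.06 rad), latch at 1.40 rad or more, key upright (within 7 degrees), still, collar on the ring stand, under 9 mm off its axis, 4 to 12 mm up (all of step 1 and all of step 2 and value of joint latch above 1.4 rad and horizontal distance between key and stand below 0.009 m and z of key in the frame of stand between 0.004 and 0.012 m and angle between key's own z axis and vertical below 0.12 rad and linear speed of key below 0.02 m/s); the robot touches nothing.
It fails at once if the tea pot is pushed more than 25 mm (distance of teapot from where it was at the start of the episode above 0.025 m).
It fails at once if the sugar bowl is pushed more than 25 mm (distance of bowl from where it was at the start of the episode above 0.025 m).
It fails at once if the spoon is pushed more than 25 mm (distance of spoon from where it was at the start of the episode above 0.025 m).
It fails at once if the lid is brought down while the holder is tipped over the bay (value of joint lid below 0.8 rad and value of joint holder above 0.8 rad).
It also fails if it takes over 72 s, if anything falls off the work surface, if the arm or the gripper's body presses on something with over 40 N, if the wrist force passes 120 N, or if a joint passes its speed limit or range.

ROBOT

A 6-joint arm with a two-finger parallel gripper is mounted at the origin on the work surface. World frame = base frame: x ahead of the robot, y to its left, z up, the work surface at z = 0. Lengths are in m, angles in rad, forces in N, time in s.
With the tool pointing down it reaches from about 0.35 to 0.85 m from the base axis. Payload 8.1 kg.
Tool frame: the origin (TCP) lies midway between the tips of the shut fingers; the grasp point (between the pads) lies 19 mm behind it; z points along the fingers, y is the direction in which the jaws open and shut (so a half turn about z gives the same grasp; the last joint's range is limited). The gripper opens to 93 mm and grips with 3 to 60 N. Pads are 15 mm wide; open, the fingers measure 128 mm over their backs; the gripper's body (75 mm by 188 mm) begins 65 mm behind the grasp point.
Start: joints at [1.244, 0.13, 1.488, -0, 1.523, -0.085], TCP at [0.144, 0.583, 0.219] pointing down, gripper open.
Joint ranges: [-2.96, 2.96], [-0.89, 2.26], [0.02, 2.5], [-1.34, 4.48], [0, 2.73], [-2.66, 2.66]. Speed limits (rad/s): [2.39, 2.39, 2.79, 3.14, 3.14, 3.14].

INTERFACE

Orientations are given as a rotation vector (axis times angle).
In Python, from plant import robot gives the robot as it stands. The module is installed in compiled form; this text tells all that it offers.
- The arm moves only by the shell command python3 -m pendant 'ROWS' [FORCE]. ROWS is JSON, a list of rows, each an object with "translation": the shift along the tool's x, y, z in mm, a list of three; "twist": the turn, a rotation vector about the tool's x, y, z in rad, a list of three; "grip": the opening, from -1 (shut) to 1 (fully open). A call has exactly 10 rows; each row shifts and turns the pose as measured when the row begins, along the tool's axes as they then stand; what a row does not reach is not made up. A row lasts 1/10 s, in which the tool goes at most 50 mm and 8.59 degrees, less where a joint would pass 70% of its speed; a pose out of reach is approached as far as the arm can. A call is refused whole if a number of a shift passes 50 or a number of a turn 0.15, either way. A call with a gripper value outside its range is refused whole. The fingers move at their own pace and stop on an object; FORCE is the grip in N (left out, the last holds). Time passes only in rows, so rows that do not move let the fingers close, or fill a call up. It gives the time, the measured TCP pose, the force and the opening at its end, in the units of the state.
- robot.read_state(): the state, without advancing time (a new reading comes with each control period).
- robot.read_camera(name): name is "scene" or "top" or "wrist"; returns (picture, depth): 384x512x3 uint8, red, green, blue; 384x512 float32, m along the optical axis (not along the pixel's ray), 0 where there is no reading.
- robot.camera_info(name): a dict with "vertical_fov" (degrees; the focal length in pixels is half the picture's height over the tangent of half this angle, whatever the lens; pixels are square), "cx", "cy" (the principal point, pixels), "cam_to_world" (4x4, takes a point from camera to world coordinates). Camera axes: x right, y up, looking along -z (the intrinsics and any distortion apply to the point x, -y, -z); pixel columns grow to the right and rows downward; lengths in m; the calibration is good to about 2 mm. A picture is of the moment at which its call begins: read the wrist's pose just before it. camera_info takes no time and is no camera call; for the wrist camera it gives the pose at the moment of the call.
- robot.close_job(): hands the job in, once; it reports no verdict.
The state is a dict: "t": time; "q": joint angles; "dq": joint speeds; "joint_torque": joint torques, N m; "tool_pos": TCP position; "orientation": TCP orientation; "force": force on the tool from outside, world axes, zero at the start; "wrist_torque": the same for the moment, N m; "opening": finger opening in m.
Only numpy, scipy, OpenCV 4.12 (cv2) and the standard library are available. Lean on these libraries where they do the work, as an engineer would, in place of code of your own. Each camera call takes 0.05 s, during which the arm holds its last target. There are 200 camera calls.

## Working session

There is one attempt and no reset: what is moved stays moved. The work goes in short steps, Python scripts to look and compute and a shell command to move; the robot and the scene stay as the last step left them, time stands still between calls to the robot, and variables do not carry over. Pictures are saved under pics/ and viewed, about 8 in all and at most 12, crops included, and the job is handed in when it is done.

```bash
mkdir -p pics; cat > h.py <<'E'
import numpy as np, cv2
from plant import robot
from scipy.spatial.transform import Rotation as R
def cam(n):
    i=robot.camera_info(n); p,d=robot.read_camera(n); return p,d,i
def foc(i,h=384): return h/2/np.tan(np.radians(i["vertical_fov"])/2)
def pts(d,i):
    f=foc(i); v,u=np.mgrid[0:d.shape[0],0:d.shape[1]]
    P=np.stack([(u-i["cx"])/f*d,-(v-i["cy"])/f*d,-d,np.ones_like(d)],-1)
    return (P@np.array(i["cam_to_world"]).T)[...,:3]
def ray(i,u,v,z):
    f=foc(i);M=np.array(i["cam_to_world"]);r=M[:3,:3]@np.array([(u-i["cx"])/f,-(v-i["cy"])/f,-1]);o=M[:3,3]
    return o+r*(z-o[2])/r[2]
E
python3 - <<'E'
from h import *
for n in("scene","top"):
    p,d,i=cam(n); cv2.imwrite(f"pics/{n}0.png",cv2.resize(p[...,::-1],(800,600))); np.savez(f"{n}0.npz",p=p,d=d)
    print(n,i)
print(robot.read_state())
E
```

```text
scene {'vertical_fov': 52.46109034764879, 'cx': 260.56683562484375, 'cy': 194.80750964915137, 'cam_to_world': array([[ 0.42902462, -0.57195555,  0.69914571,  1.22582843],
       [ 0.90315122,  0.25790819, -0.34322186, -0.3168973 ],
       [ 0.01599224,  0.77868493,  0.62721131,  0.73670544],
       [ 0.        ,  0.        ,  0.        ,  1.        ]])}
top {'vertical_fov': 46.1913918724312, 'cx': 261.51844819325254, 'cy': 192.6892719326729, 'cam_to_world': array([[-1.69852250e-03,  9.95428440e-01, -9.54952101e-02,
         4.28772603e-01],
       [-9.99998160e-01, -1.77594956e-03, -7.25809460e-04,
         3.92211035e-02],
       [-8.92086055e-04,  9.54938015e-02,  9.95429625e-01,
         1.30130680e+00],
       [ 0.00000000e+00,  0.00000000e+00,  0.00000000e+00,
         1.00000000e+00]])}
{'t': 0.1, 'q': array([ 1.24361996e+00,  1.31119898e-01,  1.48918084e+00,  1.46871478e-05,
        1.52297921e+00, -8.53775451e-02]), 'dq': array([-0.00116659, -0.00078309, -0.00385362, -0.00074795, -0.00031169,
        0.00070535]), 'joint_torque': array([ 1.28191823e-03, -5.61339712e+01, -4.93095767e+01,  7.69586954e-02,
        2.93089275e-02, -5.29356305e-05]), 'tool_pos': array([0.14346362, 0.58206631, 0.21766613]), 'orientation': array([-3.78849677e-01, -3.11830229e+00,  2.58918301e-03]), 'force': array([ 0.79691136,  0.5000409 , -1.07485716]), 'wrist_torque': array([ 0.01075709,  0.03408563, -0.04155561]), 'opening': 0.09253809616850062}
```

View pics/top0.png

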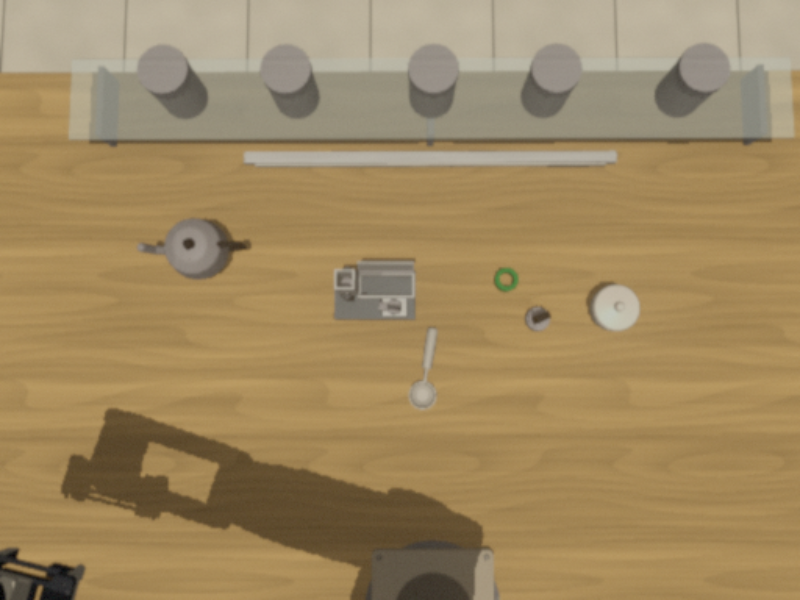

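View pics/scene0.png

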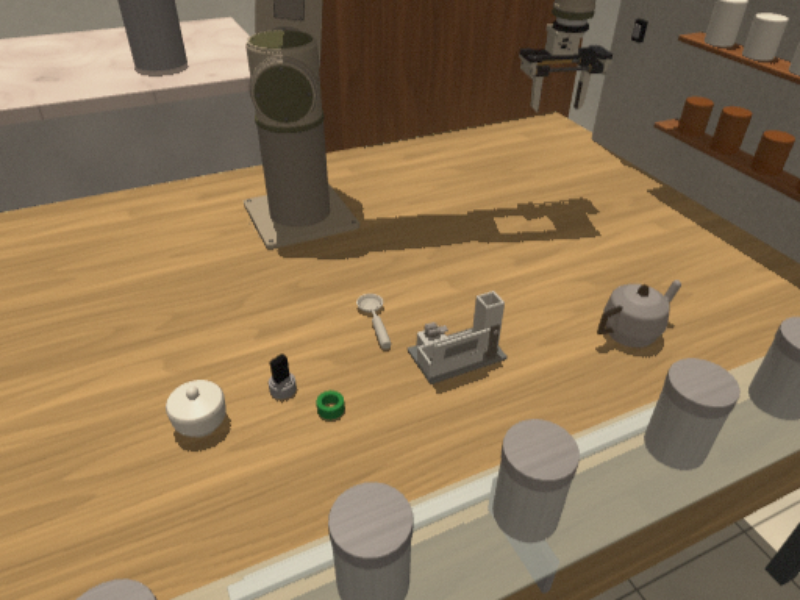

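The top view shows the box at (385,290), holder at (345,280), latch at (393,307), key in its steel stand at (538,318), spoon at (425,370), teapot at (195,247) and bowl at (615,307). The green ring at (506,279) is the look-alike; the steel ring at (538,318) carries the key, so that one is the stand. I'll confirm it in a crop.

```bash
python3 - <<'E'
from h import *
z=np.load("top0.npz");p,d=z["p"],z["d"];i=robot.camera_info("top")
P=pts(d,i)
a=cv2.resize(p[160:212,206:271,::-1],(780,600),interpolation=cv2.INTER_CUBIC)[:600]
b=cv2.resize(p[165:215,305:365,::-1],(360,300),interpolation=cv2.INTER_CUBIC)
c=np.zeros((600,800,3),np.uint8); c[:384,:480]=cv2.resize(a,(480,384)); 
s=np.load("scene0.npz")["p"]
c[:300,440:800]=b; c[:,:440]=cv2.resize(p[160:212,210:270,::-1],(440,381),interpolation=cv2.INTER_CUBIC)[:1] if 0 else c[:,:440]
c[300:,440:800]=cv2.resize(s[185:245,255:327,::-1],(360,300),interpolation=cv2.INTER_CUBIC)
cv2.imwrite("pics/c1.png",c)
def rep(name,v0,v1,u0,u1,zlo,zhi):
    q=P[v0:v1,u0:u1].reshape(-1,3);k=(q[:,2]>zlo)&(q[:,2]<zhi);q=q[k][:,:2]
    if len(q)<3: print(name,len(q));return
    r=cv2.minAreaRect((q*1000).astype(np.float32)); print(name,len(q),"mean",q.mean(0).round(4),"rect",r)
B=(160,212,208,272)
rep("base",*B,.003,.02)
rep("mouth",*B,.105,.14)
rep("lidtop",*B,.065,.1)
rep("rim/latch",*B,.035,.06)
K=(190,215,330,358)
rep("handle",*K,.05,.08); rep("collar",*K,.017,.035)
rep("teapot",130,185,80,165,.02,.2); rep("bowl",175,215,370,415,.02,.2);rep("spoon",205,265,255,285,.004,.05)
print("shelf z",P[70,150],P[70,260],P[101,260],P[50,290],"bg",P[230,200])
print(np.round(P[160:212:2,212:270:3,2]*1000).astype(int))
E
```

```text
base 1007 mean [0.5612 0.1015] rect ((574.716796875, 104.06863403320312), (183.09494018554688, 148.96505737304688), 89.91958618164062)
mouth 84 mean [0.581  0.1516] rect ((580.7554931640625, 150.34658813476562), (33.32806396484375, 33.73442459106445), 89.91350555419922)
lidtop 264 mean [0.5974 0.112 ] rect ((602.1486206054688, 106.15020751953125), (51.571327209472656, 142.1465301513672), 26.655662536621094)
rim/latch 447 mean [0.5688 0.0795] rect ((566.3528442382812, 99.73892211914062), (85.54940032958984, 133.513671875), 0.06710821390151978)
handle 53 mean [ 0.5201 -0.1936] rect ((520.247802734375, -194.42877197265625), (13.441511154174805, 25.219240188598633), 26.360105514526367)
collar 125 mean [ 0.5195 -0.1917] rect ((520.170166015625, -193.19615173339844), (41.48885726928711, 39.8015022277832), 17.16806411743164)
teapot 1436 mean [0.6415 0.4168] rect ((643.0997924804688, 423.9990234375), (105.77498626708984, 153.89505004882812), 33.71588134765625)
bowl 751 mean [ 0.5367 -0.3246] rect ((537.4057006835938, -327.02716064453125), (81.39864349365234, 81.577392578125), 86.232139587402
[... 1851 characters left out ...]
   8   7
    0   0]
 [  1   7  10  10   7  13   1   9   6   7  49  48  47  46  48  41   2  10
    3   0]
 [  3   9   7   4   6   6   5   6   7   3   8  41  55  56  54  42   3  10
    1  -5]
 [  2   6   7   7   7   9  11   7   9   5   9  38  39  46  54  37   7   3
    4  -3]
 [  2   9   5   4   8   4   6   7   9   4   5  38  36  35  39  37   8  10
   -2   0]
 [ -1   1   2  -4  -5   3   0   2   0  -2   2   1  -2  -1  -3  -4   1   6
    1  -1]
 [  0   8   1   2   0  -5   1   2   0   2  -2  -1  -1  -3   1   1   0   3
    3  -4]
 [  0   2   1   1  -1   0   1   0  -2   5  -3   3  -7   2  -5  -2  -1  -1
    0  -1]
 [  5   2  -5  -1  -4  -2   1   1   2  -3   1  -2   0  -3  -4  -1  -5   1
   -2  -4]]
```

View pics/c1.png

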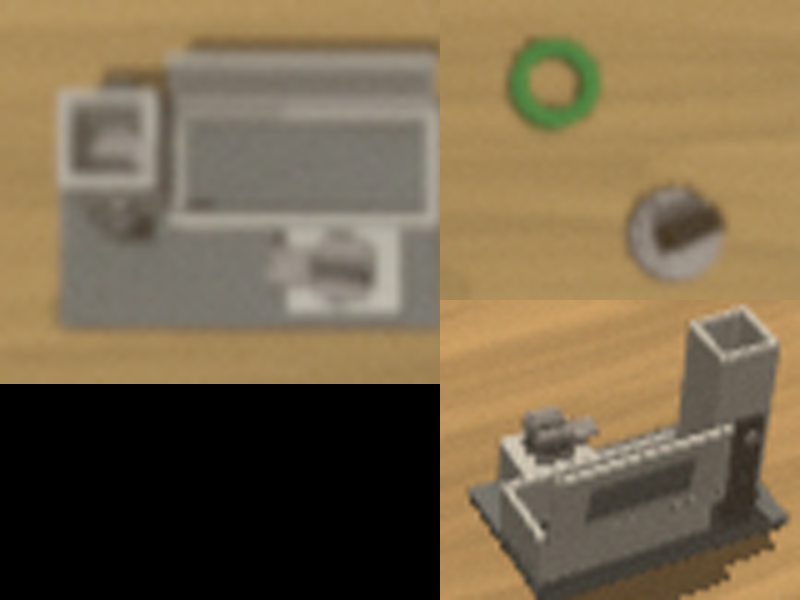

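The crop shows the green ring at (555,83) empty, and the steel ring at (675,232) holding the black key handle, so the steel one is the stand. The box is aligned with the world axes, with its origin near (0.580, 0.082). First I turn the tool and close the fingers, then move over the box for a wrist view.

```bash
python3 -m pendant '[{"translation":[0,0,-5],"twist":[0,0,0.147],"grip":1},{"translation":[0,0,-5],"twist":[0,0,0.147],"grip":1},{"translation":[0,0,-5],"twist":[0,0,0.147],"grip":1},{"translation":[0,0,-5],"twist":[0,0,0.147],"grip":1},{"translation":[0,0,-5],"twist":[0,0,0.147],"grip":1},{"translation":[0,0,-5],"twist":[0,0,0.147],"grip":1},{"translation":[0,0,-5],"twist":[0,0,0.147],"grip":1},{"translation":[0,0,0],"twist":[0,0,0.147],"grip":1},{"translation":[0,0,0],"twist":[0,0,0.147],"grip":1},{"translation":[0,0,0],"twist":[0,0,0],"grip":1}]' && python3 -m pendant '[{"translation":[-40,30,0],"twist":[0,0,0],"grip":1},{"translation":[-40,30,0],"twist":[0,0,0],"grip":1},{"translation":[-40,30,0],"twist":[0,0,0],"grip":1},{"translation":[-40,30,0],"twist":[0,0,0],"grip":1},{"translation":[-40,30,0],"twist":[0,0,0],"grip":1},{"translation":[-40,30,0],"twist":[0,0,0],"grip":1},{"translation":[-40,30,0],"twist":[0,0,0],"grip":1},{"translation":[-40,30,0],"twist":[0,0,0],"grip":1},{"translation":[-40,30,0],"twist":[0,0,0],"grip":1},{"translation":[-40,30,0],"twist":[0,0,0],"grip":1}]'; python3 -c "
from h import *
s=robot.read_state();print(s['tool_pos'],R.from_rotvec(s['orientation']).as_matrix().round(3),s['q'])"
```

```text
t: 1.1
tool_pos: [0.1424, 0.579, 0.2475]
orientation: [2.244, 2.19, -0.018]
force: [0.1, -0.9, 0.3]
opening: 0.0926
t: 2.1
tool_pos: [0.439, 0.1776, 0.2464]
orientation: [2.175, 2.258, -0.028]
force: [1.2, 0.4, 0.1]
opening: 0.0929
[0.43900655 0.1775848  0.24640816] [[-0.038  0.999 -0.008]
 [ 0.999  0.038 -0.017]
 [-0.017 -0.008 -1.   ]] [ 0.2874978  -0.21331311  1.77225529 -0.01427332  1.59486353  0.24947074]
```

```bash
python3 -m pendant '[{"translation":[-20,20,-10],"twist":[0,0,-0.037],"grip":-1},{"translation":[-20,20,-10],"twist":[0.008,-0.015,0],"grip":-1},{"translation":[-20,20,-10],"twist":[0,0,0],"grip":-1},{"translation":[-20,20,-10],"twist":[0,0,0],"grip":-1},{"translation":[0,10,0],"twist":[0,0,0],"grip":-1},{"translation":[0,0,0],"twist":[0,0,0],"grip":-1},{"translation":[0,0,0],"twist":[0,0,0],"grip":-1},{"translation":[0,0,0],"twist":[0,0,0],"grip":-1},{"translation":[0,0,0],"twist":[0,0,0],"grip":-1},{"translation":[0,0,0],"twist":[0,0,0],"grip":-1}]' 10; python3 - <<'E'
from h import *
s=robot.read_state();print(s['tool_pos'],R.from_rotvec(s['orientation']).as_matrix().round(3))
p,d,i=cam("wrist");np.savez("w1.npz",p=p,d=d,M=i["cam_to_world"]);print(i)
cv2.imwrite("pics/w1.png",cv2.resize(p[...,::-1],(800,600)))
E
```

```text
t: 3.1
tool_pos: [0.5368, 0.098, 0.2835]
orientation: [2.1, 2.327, -0.064]
force: [-0.7, -0.6, -0.4]
opening: 0.0174
[0.53679408 0.09798038 0.28351434] [[-0.103  0.994 -0.023]
 [ 0.994  0.102 -0.035]
 [-0.032 -0.026 -0.999]]
{'vertical_fov': 71.10685044801606, 'cx': 256.01883214880996, 'cy': 194.3519877326663, 'cam_to_world': array([[ 0.99437339, -0.10581773, -0.00491535,  0.53342579],
       [ 0.10278064,  0.95252081,  0.2866012 ,  0.17419906],
       [-0.02564551, -0.28549381,  0.95803736,  0.44718484],
       [ 0.        ,  0.        ,  0.        ,  1.        ]])}
```

View pics/w1.png

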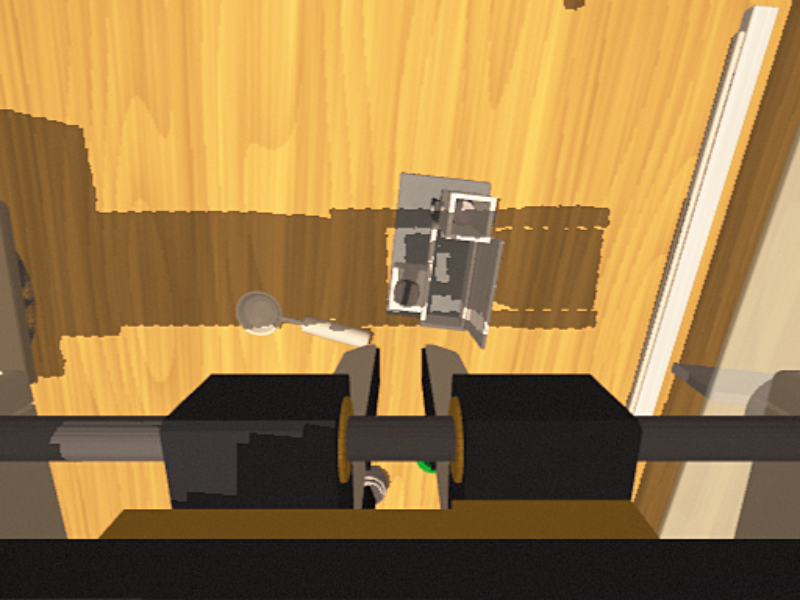

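The wrist view shows the box at (450,260), the holder mouth at (472,217), the latch head at (407,290), and the open lid at (487,290) leaning outward. Next I refine the numbers from the wrist depth.

```bash
python3 - <<'E'
from h import *
z=np.load("w1.npz");p,d=z["p"],z["d"];i=robot.camera_info("wrist");i["cam_to_world"]=z["M"]
P=pts(d,i)[105:230,245:330].reshape(-1,3)
def rep(n,zl,zh,xl=0,xh=1,yl=-1,yh=1):
    k=(P[:,2]>zl)&(P[:,2]<zh)&(P[:,0]>xl)&(P[:,0]<xh)&(P[:,1]>yl)&(P[:,1]<yh)
    q=P[k]; r=cv2.minAreaRect((q[:,:2]*1000).astype(np.float32)); print(n,len(q),"mean",q.mean(0).round(4),np.round(r[0],1),np.round(r[1],1),round(r[2],2))
rep("mouth",.113,.13)
rep("lat",.045,.07,.5,.565,.0,.12)
rep("ledge",.034,.07,.51,.56,.0,.12)
rep("rim",.034,.046,.5,.7,.0,.14)
rep("floor",.003,.014,.565,.6,.03,.13)
rep("base",.002,.014,.50,.556,.0,.25)
rep("lidtop",.075,.1,.6,.7,.0,.125)
rep("lidall",.05,.1,.6,.7,.0,.125)
# blade slot: look at lowest in latch head
E
```

```text
mouth 365 mean [0.5821 0.1502 0.1195] [581.8 150.4] [34.1 34.2] 89.79
lat 332 mean [0.5412 0.0741 0.0518] [539.5  74.9] [24.5 41. ] 6.59
ledge 670 mean [0.5432 0.0716 0.0458] [542.3  75.5] [35.3 87.2] 0.0
rim 881 mean [0.5729 0.0731 0.0405] [566.2  84.9] [109.3  83. ] 89.9
floor 1076 mean [0.5822 0.0784 0.0082] [582.5  80.6] [34.9 92.6] 0.07
base 1336 mean [0.5384 0.1277 0.008 ] [532.9  95.9] [170.7  46. ] 89.97
lidtop 390 mean [0.6135 0.0807 0.0854] [614.2  78.6] [92.  6.] 89.74
lidall 738 mean [0.6117 0.0804 0.0748] [612.4  78.5] [92.2  9.5] 89.54
```

```bash
python3 -m pendant '[{"translation":[20,0,0],"twist":[-0.023,0.035,0.103],"grip":-1},{"translation":[30,15,0],"twist":[0,0,0],"grip":-1},{"translation":[30,15,0],"twist":[0,0,0],"grip":-1},{"translation":[0,10,0],"twist":[0,0,0],"grip":-1},{"translation":[0,0,0],"twist":[0,0,0],"grip":-1},{"translation":[0,0,0],"twist":[0,0,0],"grip":-1},{"translation":[0,0,0],"twist":[0,0,0],"grip":-1},{"translation":[0,0,0],"twist":[0,0,0],"grip":-1},{"translation":[0,0,0],"twist":[0,0,0],"grip":-1},{"translation":[0,0,0],"twist":[0,0,0],"grip":-1}]' 10; python3 - <<'E'
from h import *
s=robot.read_state();print(s['tool_pos'],R.from_rotvec(s['orientation']).as_matrix().round(3))
E
```

```text
t: 4.15
tool_pos: [0.573, 0.1781, 0.2831]
orientation: [-2.226, -2.214, -0.0]
force: [-0.9, -0.1, -0.2]
opening: 0.0009
[0.57297081 0.17806165 0.28309358] [[ 0.005  1.    -0.002]
 [ 1.    -0.005  0.002]
 [ 0.002 -0.002 -1.   ]]
```

```bash
python3 -m pendant '[{"translation":[17,9,0],"twist":[0,0,-0.005],"grip":-1},{"translation":[0,0,35],"twist":[0,0,0],"grip":-1},{"translation":[0,0,35],"twist":[0,0,0],"grip":-1},{"translation":[0,0,35],"twist":[0,0,0],"grip":-1},{"translation":[0,0,35],"twist":[0,0,0],"grip":-1},{"translation":[0,0,30],"twist":[0,0,0],"grip":-1},{"translation":[0,0,5],"twist":[0,0,0],"grip":-1},{"translation":[0,0,0],"twist":[0,0,0],"grip":-1},{"translation":[0,0,0],"twist":[0,0,0],"grip":-1},{"translation":[0,0,0],"twist":[0,0,0],"grip":-1}]' 10
```

```text
t: 5.15
tool_pos: [0.5861, 0.1951, 0.1101]
orientation: [2.221, 2.216, 0.015]
force: [0.3, 0.0, 0.2]
opening: 0.0005
```

```bash
python3 -m pendant '[{"translation":[-10,-4,0],"twist":[0,0,0],"grip":-1},{"translation":[-10,0,0],"twist":[0,0,0],"grip":-1},{"translation":[-5,0,0],"twist":[0,0,0],"grip":-1},{"translation":[-5,0,0],"twist":[0,0,0],"grip":-1},{"translation":[-6,0,0],"twist":[0,0,0],"grip":-1},{"translation":[-6,0,0],"twist":[0,0,0],"grip":-1},{"translation":[-6,0,1],"twist":[0,0,0],"grip":-1},{"translation":[-6,0,2],"twist":[0,0,0],"grip":-1},{"translation":[-6,0,2],"twist":[0,0,0],"grip":-1},{"translation":[0,0,0],"twist":[0,0,0],"grip":-1}]' 10
```

```text
t: 6.15
tool_pos: [0.5848, 0.1306, 0.1099]
orientation: [2.219, 2.213, 0.027]
force: [1.2, 1.0, 1.5]
opening: 0.0004
```

```bash
python3 -m pendant '[{"translation":[-6,-1,5],"twist":[0,0,0],"grip":-1},{"translation":[-5,-1,7],"twist":[0,0,0],"grip":-1},{"translation":[-4,0,8],"twist":[0,0,0],"grip":-1},{"translation":[-5,0,7],"twist":[0,0,0],"grip":-1},{"translation":[-5,0,7],"twist":[0,0,0],"grip":-1},{"translation":[-4,0,7],"twist":[0,0,0],"grip":-1},{"translation":[0,0,4],"twist":[0,0,0],"grip":-1},{"translation":[0,0,3],"twist":[0,0,0],"grip":-1},{"translation":[0,0,0],"twist":[0,0,0],"grip":-1},{"translation":[0,0,0],"twist":[0,0,0],"grip":-1}]' 10; python3 - <<'E'
from h import *
p,d,i=cam("scene");q,_,_=cam("top")
c=np.hstack([cv2.resize(p[175:255,240:340,::-1],(500,400),interpolation=cv2.INTER_CUBIC),cv2.resize(q[160:220,205:265,::-1],(300,300))[:,:300].repeat(1,0) if 0 else cv2.resize(q[150:230,205:265,::-1],(300,400),interpolation=cv2.INTER_CUBIC)])
cv2.imwrite("pics/s2.png",c)
E
```

```text
t: 7.15
tool_pos: [0.5835, 0.0986, 0.0568]
orientation: [2.219, 2.212, 0.026]
force: [0.1, -0.4, 0.7]
opening: 0.0004
```

View pics/s2.png

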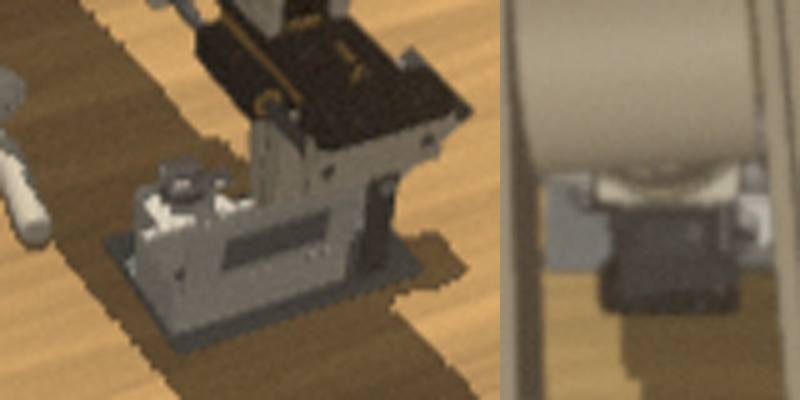

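```bash
python3 -m pendant '[{"translation":[0,0,2],"twist":[0,0,0],"grip":-1},{"translation":[0,0,0],"twist":[0,0,0],"grip":-1},{"translation":[0,0,0],"twist":[0,0,0],"grip":-1},{"translation":[0,0,0],"twist":[0,0,0],"grip":-1},{"translation":[0,0,0],"twist":[0,0,0],"grip":-1},{"translation":[0,0,0],"twist":[0,0,0],"grip":-1},{"translation":[0,0,0],"twist":[0,0,0],"grip":-1},{"translation":[0,0,-20],"twist":[0,0,0],"grip":-1},{"translation":[0,0,-30],"twist":[0,0,0],"grip":-1},{"translation":[0,0,-30],"twist":[0,0,0],"grip":-1}]' 10;
python3 -m pendant '[{"translation":[0,0,-30],"twist":[0,0,0],"grip":-1},{"translation":[0,0,-30],"twist":[0,0,0],"grip":-1},{"translation":[-20,0,-30],"twist":[0,0,0],"grip":-1},{"translation":[-30,0,-15],"twist":[0,0,0],"grip":-1},{"translation":[-20,0,0],"twist":[0,0,0],"grip":-1},{"translation":[-20,0,0],"twist":[0,0,0],"grip":-1},{"translation":[0,0,0],"twist":[0,0,0],"grip":-1},{"translation":[0,0,0],"twist":[0,0,0],"grip":-1},{"translation":[0,0,0],"twist":[0,0,0],"grip":-1},{"translation":[0,0,0],"twist":[0,0,0],"grip":-1}]' 10; python3 - <<'E'
from h import *
print(robot.read_state()['orientation'])
p,d,i=cam("wrist");np.savez("w2.npz",p=p,d=d,M=i["cam_to_world"])
cv2.imwrite("pics/w2.png",cv2.resize(p[100:340,170:420,::-1],(800,768),interpolation=cv2.INTER_CUBIC)[:600])
E
```

```text
t: 8.25
tool_pos: [0.5775, 0.0983, 0.1307]
orientation: [2.224, 2.218, 0.013]
force: [0.4, 0.3, -0.5]
opening: 0.0005
t: 9.25
tool_pos: [0.578, 0.0083, 0.245]
orientation: [2.218, 2.22, 0.024]
force: [0.6, 0.6, 0.8]
opening: 0.0008
[2.21760765 2.21955325 0.02424065]
```

View pics/w2.png

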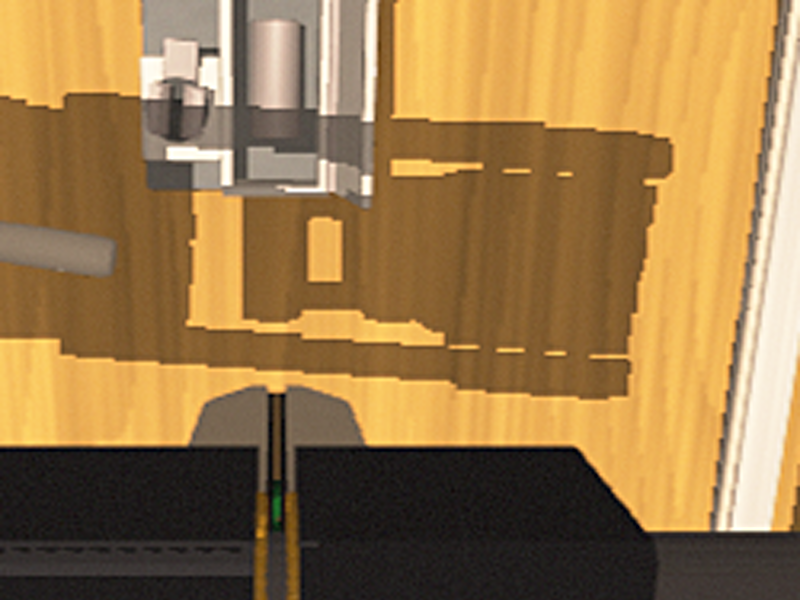

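The cell lies flat in the middle of the bay at (270,80) in the crop. The fingers now go around behind the lid.

```bash
python3 -m pendant '[{"translation":[12,25,0],"twist":[0,0,0],"grip":-1},{"translation":[20,25,0],"twist":[0,0,0],"grip":-1},{"translation":[20,25,0],"twist":[0,0,0],"grip":-1},{"translation":[20,0,20],"twist":[0,0,0],"grip":-1},{"translation":[0,0,35],"twist":[0,0,0],"grip":-1},{"translation":[0,0,35],"twist":[0,0,0],"grip":-1},{"translation":[0,0,35],"twist":[0,0,0],"grip":-1},{"translation":[0,0,30],"twist":[0,0,0],"grip":-1},{"translation":[0,0,5],"twist":[0,0,0],"grip":-1},{"translation":[0,0,0],"twist":[0,0,0],"grip":-1}]' 10; python3 -c "
from h import *
s=robot.read_state();print(s['tool_pos'],R.from_rotvec(s['orientation']).as_matrix().round(3))"
```

```text
t: 10.3
tool_pos: [0.6571, 0.0931, 0.08]
orientation: [2.209, 2.23, 0.025]
force: [-0.7, -0.2, 0.8]
opening: 0.0001
[0.65706125 0.09311821 0.0800176 ] [[-0.01   1.     0.013]
 [ 1.     0.01   0.01 ]
 [ 0.009  0.013 -1.   ]]
```

```bash
python3 -m pendant '[{"translation":[-8,-10,0],"twist":[0,0,0],"grip":-1},{"translation":[0,-8,0],"twist":[0,0,0],"grip":-1},{"translation":[0,-7,0],"twist":[0,0,0],"grip":-1},{"translation":[0,-7,0],"twist":[0,0,0],"grip":-1},{"translation":[0,-7,0],"twist":[0,0,0],"grip":-1},{"translation":[0,-7,1],"twist":[0,0,0],"grip":-1},{"translation":[0,-6,2],"twist":[0,0,0],"grip":-1},{"translation":[0,-6,5],"twist":[0,0,0],"grip":-1},{"translation":[0,-6,6],"twist":[0,0,0],"grip":-1},{"translation":[0,-5,6],"twist":[0,0,0],"grip":-1}]' 10; python3 -m pendant '[{"translation":[0,-4,5],"twist":[0,0,0],"grip":-1},{"translation":[0,-2,5],"twist":[0,0,0],"grip":-1},{"translation":[0,0,4],"twist":[0,0,0],"grip":-1},{"translation":[0,0,2],"twist":[0,0,0],"grip":-1},{"translation":[0,0,0],"twist":[0,0,0],"grip":-1},{"translation":[0,0,0],"twist":[0,0,0],"grip":-1},{"translation":[0,0,0],"twist":[0,0,0],"grip":-1},{"translation":[0,0,0],"twist":[0,0,0],"grip":-1},{"translation":[0,0,0],"twist":[0,0,0],"grip":-1},{"translation":[0,0,0],"twist":[0,0,0],"grip":-1}]' 10
```

```text
t: 11.3
tool_pos: [0.5915, 0.0865, 0.0693]
orientation: [2.199, 2.223, 0.046]
force: [-0.4, -0.3, 1.3]
opening: 0.0004
t: 12.3
tool_pos: [0.5831, 0.0866, 0.0484]
orientation: [2.202, 2.226, 0.04]
force: [-0.4, 0.7, 0.3]
opening: 0.0004
```

```bash
python3 -m pendant '[{"translation":[0,0,2],"twist":[0,0,0],"grip":-1},{"translation":[0,0,2],"twist":[0,0,0],"grip":-1},{"translation":[0,0,2],"twist":[0,0,0],"grip":-1},{"translation":[0,0,1],"twist":[0,0,0],"grip":-1},{"translation":[0,0,0],"twist":[0,0,0],"grip":-1},{"translation":[0,0,0],"twist":[0,0,0],"grip":-1},{"translation":[0,0,0],"twist":[0,0,0],"grip":-1},{"translation":[0,0,0],"twist":[0,0,0],"grip":-1},{"translation":[0,0,0],"twist":[0,0,0],"grip":-1},{"translation":[0,0,0],"twist":[0,0,0],"grip":-1}]' 10; python3 -c "
from h import *
s=robot.read_state();print(s['tool_pos'],R.from_rotvec(s['orientation']).as_matrix().round(3))"
```

```text
t: 13.3
tool_pos: [0.5839, 0.0867, 0.0444]
orientation: [2.201, 2.226, 0.04]
force: [-1.2, -0.5, 2.1]
opening: 0.0004
[0.5838809  0.08666241 0.04441619] [[-0.011  1.     0.026]
 [ 1.     0.011  0.011]
 [ 0.01   0.026 -1.   ]]
```

```bash
python3 -m pendant '[{"translation":[0,0,-30],"twist":[0,0,0],"grip":-1},{"translation":[0,0,-35],"twist":[0.026,-0.011,0.011],"grip":-1},{"translation":[-20,-10,-35],"twist":[0,0,0],"grip":-1},{"translation":[-25,-15,-35],"twist":[0,0,0],"grip":1},{"translation":[-25,-15,-10],"twist":[0,0,0],"grip":1},{"translation":[-15,0,0],"twist":[0,0,0],"grip":1},{"translation":[0,0,0],"twist":[0,0,0],"grip":1},{"translation":[0,0,0],"twist":[0,0,0],"grip":1},{"translation":[0,0,0],"twist":[0,0,0],"grip":1},{"translation":[0,0,0],"twist":[0,0,0],"grip":1}]' 10; python3 - <<'E'
from h import *
s=robot.read_state();print(s['tool_pos'],s['q'],R.from_rotvec(s['orientation']).as_matrix().round(3))
p,d,i=cam("wrist");np.savez("w3.npz",p=p,d=d,M=i["cam_to_world"])
cv2.imwrite("pics/w3.png",cv2.resize(p[:300,100:500,::-1],(800,600),interpolation=cv2.INTER_CUBIC))
P=pts(d,i).reshape(-1,3)
def sel(zl,zh,xl,xh,yl,yh):
    return P[(P[:,2]>zl)&(P[:,2]<zh)&(P[:,0]>xl)&(P[:,0]<xh)&(P[:,1]>yl)&(P[:,1]<yh)]
l=sel(.03,.07,.573,.6,.04,.12);A=np.c_[l[:,:2],np.ones(len(l))];c=np.linalg.lstsq(A,l[:,2],rcond=None)[0];print("lid",len(l),l.mean(0),"slope",c)
m=sel(.105,.14,.5,.65,.11,.2);print("mouth",len(m),m.mean(0))
h=sel(.047,.075,.52,.565,.04,.11);r=cv2.minAreaRect((h[:,:2]*1000).astype(np.float32));print("latch",len(h),h.mean(0),r,"pctz",np.percentile(h[:,2],[2,25,50,75,98]))
for a,b in((.048,.051),(.051,.054),(.054,.058),(.058,.07)):
    k=h[(h[:,2]>a)&(h[:,2]<b)]; print(a,len(k),k.min(0) if len(k) else 0,k.max(0) if len(k) else 0)
E
```

```text
t: 14.3
tool_pos: [0.5391, 0.0003, 0.1881]
orientation: [-2.216, -2.218, 0.012]
force: [-0.8, -0.3, -0.8]
opening: 0.0518
[5.39129492e-01 3.11243911e-04 1.88102212e-01] [-9.33575406e-02 -7.68967295e-03  1.68787915e+00 -1.68103931e-03
  1.47140701e+00 -9.41556831e-02] [[-0.001  1.    -0.01 ]
 [ 1.     0.001 -0.001]
 [-0.001 -0.01  -1.   ]]
lid 1826 [0.58642204 0.08146159 0.04466157] slope [-3.25807520e-02 -5.81816448e-05  6.37723849e-02]
mouth 1230 [0.58208035 0.14643886 0.11609732]
latch 637 [0.54081421 0.07310249 0.05199733] ((540.04345703125, 75.65464782714844), (24.338897705078125, 40.19001770019531), 0.37511202692985535) pctz [0.04726038 0.04850356 0.05012553 0.0558574  0.05763579]
0.048 242 [0.52793436 0.05557071 0.04802574] [0.55229463 0.09571679 0.05070353]
0.051 42 [0.53029079 0.05689129 0.05122245] [0.55087067 0.07804356 0.05397778]
0.054 259 [0.52824252 0.05696126 0.05402975] [0.55187639 0.07898403 0.05799485]
0.058 4 [0.53052078 0.06241455 0.05805863] [0.54765159 0.072752   0.05825068]
```

View pics/w3.png

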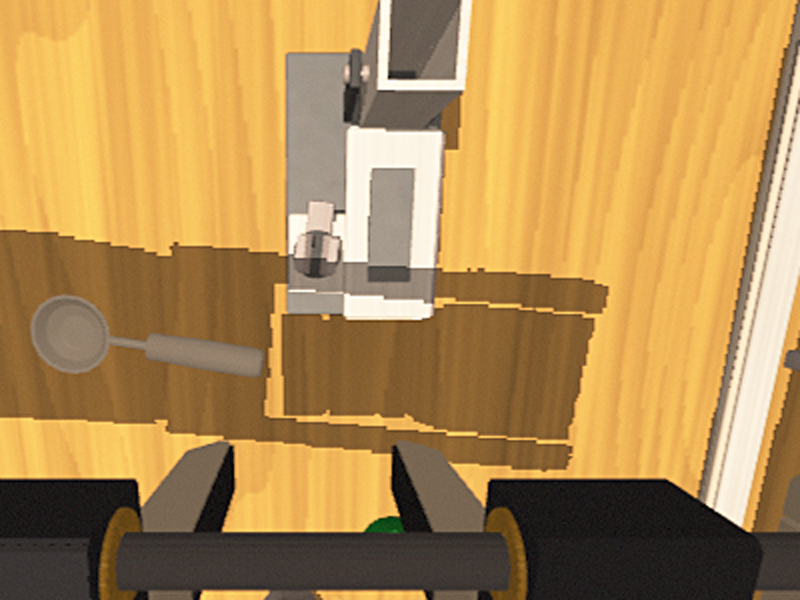

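The lid is shut and the holder upright, and the latch head is at (317,253) with its tongue to (320,203). Next: latch angle and a check on the lid slope.

```bash
python3 - <<'E'
from h import *
z=np.load("w3.npz");p,d=z["p"],z["d"];i=robot.camera_info("wrist");i["cam_to_world"]=z["M"]
P=pts(d,i).reshape(-1,3); C=p.reshape(-1,3).astype(int).sum(1)
def sel(zl,zh,xl,xh,yl,yh):
    return P[(P[:,2]>zl)&(P[:,2]<zh)&(P[:,0]>xl)&(P[:,0]<xh)&(P[:,1]>yl)&(P[:,1]<yh)]
def pl(l): return np.linalg.lstsq(np.c_[l[:,:2],np.ones(len(l))],l[:,2],rcond=None)[0].round(4)
print("lid",pl(sel(.035,.055,.56,.605,.04,.125)),"table",pl(sel(-.02,.003,.62,.72,.0,.2)),"base",pl(sel(.002,.014,.52,.55,.09,.15)))
t=sel(.044,.056,.525,.56,.081,.1)
f=np.polyfit(t[:,1],t[:,0],1);print("tongue",len(t),t.mean(0),"dx/dy",f[0])
hd=sel(.053,.062,.52,.56,.05,.082);print("head",cv2.minEnclosingCircle((hd[:,:2]*1000).astype(np.float32)))
sl=sel(.044,.0525,.53,.552,.055,.081);
if len(sl): print("slot",len(sl),sl.mean(0),np.polyfit(sl[:,1],sl[:,0],1)[0])
E
```

```text
lid [-0.0021 -0.002   0.0459] table [ 0.0001 -0.001   0.0002] base [ 0.0197 -0.0004 -0.0025]
tongue 218 [0.5450878  0.08843037 0.04740378] dx/dy 0.22315515876279285
head ((539.883544921875, 68.14094543457031), 14.079230308532715)
slot 163 [0.54041535 0.06866162 0.04917704] 0.10387953375089212
```

```bash
python3 -m pendant '[{"translation":[-20,0,-10],"twist":[0,0,-0.1],"grip":1},{"translation":[-40,0,0],"twist":[0,0,-0.1],"grip":1},{"translation":[-40,0,0],"twist":[0,0,-0.1],"grip":1},{"translation":[-40,0,0],"twist":[0,0,-0.1],"grip":1},{"translation":[-40,0,0],"twist":[0,0,-0.06],"grip":1},{"translation":[-30,0,0],"twist":[0,0,0],"grip":1},{"translation":[-20,0,0],"twist":[0,0,0],"grip":1},{"translation":[0,0,0],"twist":[0,0,0],"grip":1},{"translation":[0,0,0],"twist":[0,0,0],"grip":1},{"translation":[0,0,0],"twist":[0,0,0],"grip":1}]' 10; python3 -c "
from h import *
s=robot.read_state();print(s['tool_pos'],s['q'],R.from_rotvec(s['orientation']).as_matrix().round(3))"
```

```text
t: 15.35
tool_pos: [0.6054, -0.2172, 0.1888]
orientation: [-1.604, -2.678, 0.01]
force: [-0.0, -0.5, 0.2]
opening: 0.0931
[ 0.60535826 -0.2171866   0.18880018] [-0.42179053  0.28152775  1.37085903 -0.00403793  1.51004538 -0.91287698] [[-0.472  0.882 -0.021]
 [ 0.882  0.472  0.005]
 [ 0.014 -0.016 -1.   ]]
```

```bash
python3 - <<'E'
from h import *
p,d,i=cam("wrist");np.savez("w4.npz",p=p,d=d,M=i["cam_to_world"])
P=pts(d,i);Q=P.reshape(-1,3)
k=(abs(P[...,0]-.52)<.035)&(abs(P[...,1]+.194)<.035)
for n,a,b in(("handle",.060,.08),("collar",.017,.030)):
    m=k&(P[...,2]>a)&(P[...,2]<b);q=P[m][:,:2]*1000
    print(n,len(q),cv2.minAreaRect(q.astype(np.float32)) if len(q) else 0,cv2.minEnclosingCircle(q.astype(np.float32)) if len(q) else 0, P[m][:,2].mean(), np.argwhere(m).mean(0))
dk=k&(p.astype(int).sum(-1)<170)&(P[...,2]>.02);print("dark",dk.sum())
v,u=np.argwhere(k).mean(0).astype(int);print(u,v)
c=p[max(0,v-60):v+60,max(0,u-80):u+80,::-1];cv2.imwrite("pics/w4.png",cv2.resize(c,(800,600),interpolation=cv2.INTER_CUBIC))
E
```

```text
handle 362 ((521.62744140625, -193.95787048339844), (13.638177871704102, 25.81169319152832), 25.74652099609375) ((521.332275390625, -194.0604705810547), 13.781417846679688) 0.06921503982020506 [135.67955801 197.73756906]
collar 541 ((521.6370239257812, -193.6138153076172), (41.51713943481445, 42.79017639160156), 67.48695373535156) ((521.3287353515625, -194.28387451171875), 21.853534698486328) 0.0238795054574138 [133.66543438 211.18114603]
dark 9126
83 250
```

View pics/w4.png

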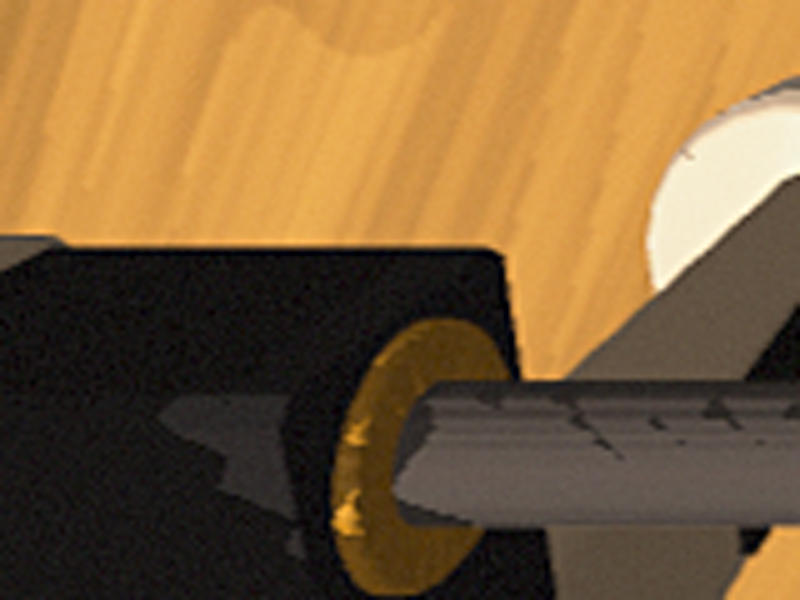

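The handle measures (0.5215, −0.194), heading 25.7°, in both views. My crop was aimed badly, showing the gripper instead, but the depth fit is clean. I move over the key and stop high to check the pose.

```bash
python3 -m pendant '[{"translation":[0,0,0],"twist":[-0.016,-0.014,0.042],"grip":1},{"translation":[20,-20,0],"twist":[0,0,0],"grip":1},{"translation":[20,-25,0],"twist":[0,0,0],"grip":1},{"translation":[17,-20,0],"twist":[0,0,0],"grip":1},{"translation":[0,0,30],"twist":[0,0,0],"grip":1},{"translation":[0,0,30],"twist":[0,0,0],"grip":1},{"translation":[0,0,20],"twist":[0,0,0],"grip":1},{"translation":[0,0,0],"twist":[0,0,0],"grip":1},{"translation":[0,0,0],"twist":[0,0,0],"grip":1},{"translation":[0,0,0],"twist":[0,0,0],"grip":1}]' 10; cat > st.py <<'E'
from h import *
import sys
s=robot.read_state();M=R.from_rotvec(s['orientation']).as_matrix();print(s['tool_pos'].round(4),"psi",np.arctan2(M[1,1],M[0,1]).round(3),"opening",s["opening"].round(4),"F",s["force"].round(1),"T",s["wrist_torque"].round(3))
def fix(psi,tgt):
    Rd=np.array([[-np.sin(psi),np.cos(psi),0],[np.cos(psi),np.sin(psi),0],[0,0,-1]]).T.T
    print("twist",R.from_matrix(M.T@Rd).as_rotvec().round(3),"shift in target axes mm",(Rd.T@(np.array(tgt)-s['tool_pos'])*1000).round(1))
a=list(map(float,sys.argv[1:]))
if a: fix(a[0],a[1:])
E
python3 st.py .449 .5215 -.194 .034
```

```text
t: 16.4
tool_pos: [0.5196, -0.1833, 0.111]
orientation: [1.653, 2.663, 0.004]
force: [-0.4, 0.1, -0.1]
opening: 0.0927Traceback (most recent call last):
  File "st.py", line 3, in <module>
    s=robot.read_state();M=R.from_rotvec(s['orientation']).as_matrix();print(s['tool_pos'].round(4),"psi",np.arctan2(M[1,1],M[0,1]).round(3),"opening",s["opening"].round(4),"F",s["force"].round(1),"T",s["wrist_torque"].round(3))
                                                                                                                                                       ^^^^^^^^^^^^^^^^^^
AttributeError: 'float' object has no attribute 'round'
```

```bash
sed -i 's/s\["opening"\].round(4)/round(s["opening"],4)/' st.py; python3 st.py .449 .5215 -.194 .034
```

```text
[ 0.5196 -0.1833  0.111 ] psi 0.46 opening 0.0927 F [-0.4  0.1 -0.1] T [-0.021  0.017 -0.015]
twist [0.006 0.005 0.011] shift in target axes mm [-10.4  -3.   77. ]
```

```bash
python3 -m pendant '[{"translation":[0,0,0],"twist":[0.006,0.005,0.011],"grip":1},{"translation":[-10.4,-3,0],"twist":[0,0,0],"grip":1},{"translation":[0,0,15],"twist":[0,0,0],"grip":1},{"translation":[0,0,20],"twist":[0,0,0],"grip":1},{"translation":[0,0,20],"twist":[0,0,0],"grip":1},{"translation":[0,0,15],"twist":[0,0,0],"grip":1},{"translation":[0,0,7],"twist":[0,0,0],"grip":1},{"translation":[0,0,0],"twist":[0,0,0],"grip":1},{"translation":[0,0,0],"twist":[0,0,0],"grip":1},{"translation":[0,0,0],"twist":[0,0,0],"grip":1}]' 20; python3 st.py .449 .5215 -.194 .034
```

```text
t: 17.4
tool_pos: [0.5253, -0.1984, 0.0332]
orientation: [1.672, 2.651, 0.001]
force: [0.2, 0.4, 0.0]
opening: 0.0928
[ 0.5253 -0.1984  0.0332] psi 0.446 opening 0.0928 F [0.2 0.4 0. ] T [-0.079  0.043  0.014]
twist [ 0.005  0.006 -0.003] shift in target axes mm [ 5.6 -1.6 -0.8]
```

```bash
python3 -m pendant '[{"translation":[5.6,-1.6,0],"twist":[0.005,0.006,-0.003],"grip":1},{"translation":[0,0,0],"twist":[0,0,0],"grip":1},{"translation":[0,0,0],"twist":[0,0,0],"grip":1},{"translation":[0,0,0],"twist":[0,0,0],"grip":-1},{"translation":[0,0,0],"twist":[0,0,0],"grip":-1},{"translation":[0,0,0],"twist":[0,0,0],"grip":-1},{"translation":[0,0,0],"twist":[0,0,0],"grip":-1},{"translation":[0,0,0],"twist":[0,0,0],"grip":-1},{"translation":[0,0,0],"twist":[0,0,0],"grip":-1},{"translation":[0,0,0],"twist":[0,0,0],"grip":-1}]' 30; python3 -m pendant '[{"translation":[0,0,0],"twist":[0,0,0],"grip":-1},{"translation":[0,0,0],"twist":[0,0,0],"grip":-1},{"translation":[0,0,0],"twist":[0,0,0],"grip":-1},{"translation":[0,0,0],"twist":[0,0,0],"grip":-1},{"translation":[0,0,0],"twist":[0,0,0],"grip":-1},{"translation":[0,0,0],"twist":[0,0,0],"grip":-1},{"translation":[0,0,0],"twist":[0,0,0],"grip":-1},{"translation":[0,0,0],"twist":[0,0,0],"grip":-1},{"translation":[0,0,0],"twist":[0,0,0],"grip":-1},{"translation":[0,0,0],"twist":[0,0,0],"grip":-1}]' 30;python3 st.py .449 .5215 -.194 .034
```

```text
t: 18.4
tool_pos: [0.5232, -0.1944, 0.0361]
orientation: [1.669, 2.657, 0.0]
force: [-0.1, -0.6, -0.2]
opening: 0.0409
t: 19.4
tool_pos: [0.523, -0.1945, 0.036]
orientation: [1.669, 2.657, -0.0]
force: [0.2, -0.1, 0.3]
opening: 0.0136
[ 0.523  -0.1945  0.036 ] psi 0.449 opening 0.0136 F [ 0.2 -0.1  0.3] T [-0.047  0.049  0.004]
twist [0.002 0.003 0.   ] shift in target axes mm [ 1.1 -1.2  2. ]
```

```bash
python3 -m pendant '[{"translation":[0,0,-15],"twist":[0,0,0],"grip":-1},{"translation":[0,0,-30],"twist":[0,0,0],"grip":-1},{"translation":[0,0,-30],"twist":[0,0,0],"grip":-1},{"translation":[0,0,-20],"twist":[0,0,0.12],"grip":-1},{"translation":[0,0,0],"twist":[0,0,0.12],"grip":-1},{"translation":[0,0,0],"twist":[0,0,0.12],"grip":-1},{"translation":[0,0,0],"twist":[0,0,0.12],"grip":-1},{"translation":[0,0,0],"twist":[0,0,0.12],"grip":-1},{"translation":[0,0,0],"twist":[0,0,0],"grip":-1},{"translation":[0,0,0],"twist":[0,0,0],"grip":-1}]' 30;python3 st.py -.17 .5403 .0664 .13
```

```text
t: 20.4
tool_pos: [0.524, -0.1946, 0.1456]
orientation: [2.395, 2.019, 0.006]
force: [-0.2, 0.2, -0.4]
opening: 0.014
[ 0.524  -0.1946  0.1456] psi -0.17 opening 0.014 F [-0.2  0.2 -0.4] T [-0.091  0.083  0.029]
twist [ 0.01   0.003 -0.   ] shift in target axes mm [260.  -28.1  15.6]
```

```bash
python3 -m pendant '[{"translation":[20,-3,5],"twist":[0.01,0.003,0],"grip":-1},{"translation":[40,-4,0],"twist":[0,0,0],"grip":-1},{"translation":[40,-4,0],"twist":[0,0,0],"grip":-1},{"translation":[40,-4,0],"twist":[0,0,0],"grip":-1},{"translation":[40,-4,0],"twist":[0,0,0],"grip":-1},{"translation":[40,-4,0],"twist":[0,0,0],"grip":-1},{"translation":[30,-4,0],"twist":[0,0,0],"grip":-1},{"translation":[0,0,0],"twist":[0,0,0],"grip":-1},{"translation":[0,0,0],"twist":[0,0,0],"grip":-1},{"translation":[0,0,0],"twist":[0,0,0],"grip":-1}]' 30;python3 st.py -.17 .5403 .0664 .115
```

```text
t: 21.4
tool_pos: [0.5378, 0.0639, 0.1438]
orientation: [2.37, 2.058, 0.002]
force: [0.3, -0.6, -0.8]
opening: 0.0137
[0.5378 0.0639 0.1438] psi -0.141 opening 0.0137 F [ 0.3 -0.6 -0.8] T [-0.137  0.105 -0.016]
twist [0.003 0.001 0.029] shift in target axes mm [ 2.9  2.1 28.8]
```

```bash
python3 -m pendant '[{"translation":[0,0,0],"twist":[0.003,0.001,0.029],"grip":-1},{"translation":[2.9,2.1,0],"twist":[0,0,0],"grip":-1},{"translation":[0,0,14],"twist":[0,0,0],"grip":-1},{"translation":[0,0,14],"twist":[0,0,0],"grip":-1},{"translation":[0,0,0],"twist":[0,0,0],"grip":-1},{"translation":[0,0,0],"twist":[0,0,0],"grip":-1},{"translation":[0,0,0],"twist":[0,0,0],"grip":-1},{"translation":[0,0,0],"twist":[0,0,0],"grip":-1},{"translation":[0,0,0],"twist":[0,0,0],"grip":-1},{"translation":[0,0,0],"twist":[0,0,0],"grip":-1}]' 30;python3 st.py -.17 .5403 .0664 .077
```

```text
t: 22.4
tool_pos: [0.5402, 0.0623, 0.1125]
orientation: [-2.408, -2.017, 0.003]
force: [-0.5, -0.2, 0.9]
opening: 0.0139
[0.5402 0.0623 0.1125] psi -0.176 opening 0.0139 F [-0.5 -0.2  0.9] T [-0.057  0.132 -0.01 ]
twist [-0.002  0.001 -0.006] shift in target axes mm [ 4.  -0.6 35.5]
```

```bash
python3 - <<'E'
from h import *
a,d,i=cam("scene");b,_,_=cam("wrist")
P=pts(d,i)
u=200*512//600
c=np.hstack([cv2.resize(a[170:250,240:320,::-1],(400,400),interpolation=cv2.INTER_CUBIC),cv2.resize(b[80:280,156:356,::-1],(400,400),interpolation=cv2.INTER_CUBIC)])
cv2.imwrite("pics/k1.png",c)
E
```

```text
(no output)
```

View pics/k1.png

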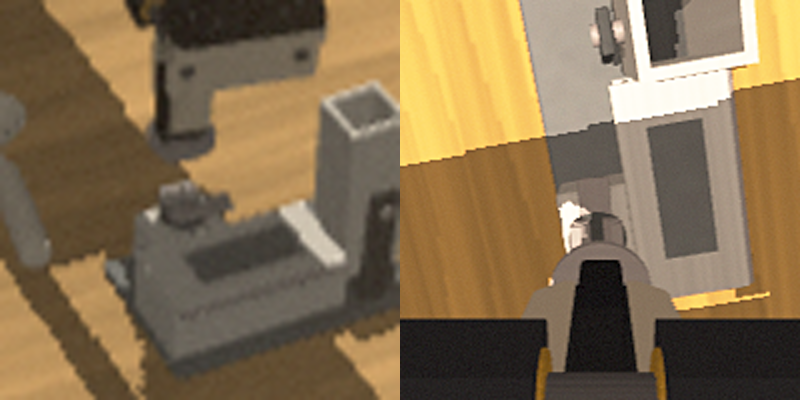

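The crop shows the key held above the latch at (180,150), collar level. In the wrist view the tongue at (597,190) is in line with the blade. Going down.

```bash
python3 -m pendant '[{"translation":[4,-0.6,0],"twist":[-0.002,0.001,-0.006],"grip":-1},{"translation":[0,0,8],"twist":[0,0,0],"grip":-1},{"translation":[0,0,8],"twist":[0,0,0],"grip":-1},{"translation":[0,0,6],"twist":[0,0,0],"grip":-1},{"translation":[0,0,0],"twist":[0,0,0],"grip":-1},{"translation":[0,0,0],"twist":[0,0,0],"grip":-1},{"translation":[0,0,0],"twist":[0,0,0],"grip":-1},{"translation":[0,0,0],"twist":[0,0,0],"grip":-1},{"translation":[0,0,0],"twist":[0,0,0],"grip":-1},{"translation":[0,0,0],"twist":[0,0,0],"grip":-1}]' 30;python3 st.py -.17 .5403 .0664 .077
```

```text
t: 23.5
tool_pos: [0.5402, 0.0668, 0.0884]
orientation: [-2.402, -2.025, -0.0]
force: [0.9, 0.2, -0.5]
opening: 0.0141
[0.5402 0.0668 0.0884] psi -0.17 opening 0.0141 F [ 0.9  0.2 -0.5] T [-0.053  0.105 -0.003]
twist [ 0. -0.  0.] shift in target axes mm [-0.4  0.1 11.4]
```

```bash
python3 -m pendant '[{"translation":[0,0,3],"twist":[0,0,0],"grip":-1},{"translation":[0,0,3],"twist":[0,0,0],"grip":-1},{"translation":[0,0,3],"twist":[0,0,0],"grip":-1},{"translation":[0,0,1.5],"twist":[0,0,0],"grip":-1},{"translation":[0,0,1],"twist":[0,0,0],"grip":-1},{"translation":[0,0,0],"twist":[0,0,0],"grip":-1},{"translation":[0,0,0],"twist":[0,0,0],"grip":-1},{"translation":[0,0,0],"twist":[0,0,0],"grip":-1},{"translation":[0,0,0],"twist":[0,0,0],"grip":-1},{"translation":[0,0,0],"twist":[0,0,0],"grip":-1}]' 30;python3 st.py -.17 .5403 .0664 .077
```

```text
t: 24.5
tool_pos: [0.5403, 0.0669, 0.0769]
orientation: [-2.401, -2.025, -0.001]
force: [-2.0, 0.6, 1.8]
opening: 0.0139
[0.5403 0.0669 0.0769] psi -0.169 opening 0.0139 F [-2.   0.6  1.8] T [-0.084  0.389 -0.022]
twist [ 0.    -0.     0.001] shift in target axes mm [-0.5  0.1 -0.1]
```

```bash
python3 -m pendant '[{"translation":[0,0,0.3],"twist":[0,0,0.1],"grip":-1},{"translation":[0,0,0],"twist":[0,0,0.1],"grip":-1},{"translation":[0,0,0],"twist":[0,0,0.1],"grip":-1},{"translation":[0,0,0],"twist":[0,0,0.1],"grip":-1},{"translation":[0,0,0],"twist":[0,0,0.1],"grip":-1},{"translation":[0,0,0],"twist":[0,0,0.1],"grip":-1},{"translation":[0,0,0],"twist":[0,0,0.1],"grip":-1},{"translation":[0,0,0],"twist":[0,0,0],"grip":-1},{"translation":[0,0,0],"twist":[0,0,0],"grip":-1},{"translation":[0,0,0],"twist":[0,0,0],"grip":-1}]' 30;python3 st.py -1.57 .5398 .067 .077
```

```text
t: 25.5
tool_pos: [0.5396, 0.0674, 0.0769]
orientation: [-2.961, -1.047, 0.001]
force: [-2.1, -0.8, 1.4]
opening: 0.0134
[0.5396 0.0674 0.0769] psi -0.891 opening 0.0134 F [-2.1 -0.8  1.4] T [-0.079  0.454 -0.001]
twist [-0.001  0.001  0.679] shift in target axes mm [ 0.2  0.4 -0.1]
```

```bash
python3 -m pendant '[{"translation":[0,0,0],"twist":[0,0,0.1],"grip":-1},{"translation":[0,0,0],"twist":[0,0,0.1],"grip":-1},{"translation":[0,0,0],"twist":[0,0,0.1],"grip":-1},{"translation":[0,0,0],"twist":[0,0,0.1],"grip":-1},{"translation":[0,0,0],"twist":[0,0,0.1],"grip":-1},{"translation":[0,0,0],"twist":[0,0,0.1],"grip":-1},{"translation":[0,0,0],"twist":[0,0,0.1],"grip":-1},{"translation":[0,0,0],"twist":[0,0,0.08],"grip":-1},{"translation":[0,0,0],"twist":[0,0,0],"grip":-1},{"translation":[0,0,0],"twist":[0,0,0],"grip":-1}]' 30;python3 st.py -1.57 .5405 .067 .077
```

```text
t: 26.5
tool_pos: [0.5397, 0.0674, 0.0769]
orientation: [-3.136, 0.172, 0.001]
force: [-1.7, -0.6, 2.2]
opening: 0.0136
[0.5397 0.0674 0.0769] psi -1.681 opening 0.0136 F [-1.7 -0.6  2.2] T [ 0.082  0.44  -0.017]
twist [-0.001  0.001 -0.111] shift in target axes mm [ 0.8  0.4 -0.1]
```

```bash
python3 -m pendant '[{"translation":[0,0,0],"twist":[0,0,0.03],"grip":-1},{"translation":[0,0,0],"twist":[0,0,0.03],"grip":-1},{"translation":[0,0,0],"twist":[0,0,0.03],"grip":-1},{"translation":[0,0,0],"twist":[0,0,0],"grip":-1},{"translation":[0,0,0],"twist":[0,0,0],"grip":-1},{"translation":[0,0,0],"twist":[0,0,0],"grip":-1},{"translation":[0,0,0],"twist":[0,0,0],"grip":-1},{"translation":[0,0,0],"twist":[0,0,0],"grip":-1},{"translation":[0,0,0],"twist":[0,0,0],"grip":-1},{"translation":[0,0,0],"twist":[0,0,0],"grip":-1}]' 30;python3 st.py -1.57 .5405 .067 .077
python3 - <<'E'
from h import *
b,_,_=cam("wrist");a,_,_=cam("scene")
c=np.hstack([cv2.resize(a[170:250,240:320,::-1],(400,400),interpolation=cv2.INTER_CUBIC),cv2.resize(b[80:280,156:356,::-1],(400,400),interpolation=cv2.INTER_CUBIC)])
cv2.imwrite("pics/k2.png",c)
E
```

```text
t: 27.5
tool_pos: [0.5397, 0.0674, 0.0769]
orientation: [-3.125, 0.313, 0.001]
force: [-1.0, -0.9, 1.6]
opening: 0.0136
[0.5397 0.0674 0.0769] psi -1.77 opening 0.0136 F [-1.  -0.9  1.6] T [-0.007  0.42   0.015]
twist [-0.001  0.001 -0.2  ] shift in target axes mm [ 0.8  0.4 -0.1]
```

View pics/k2.png

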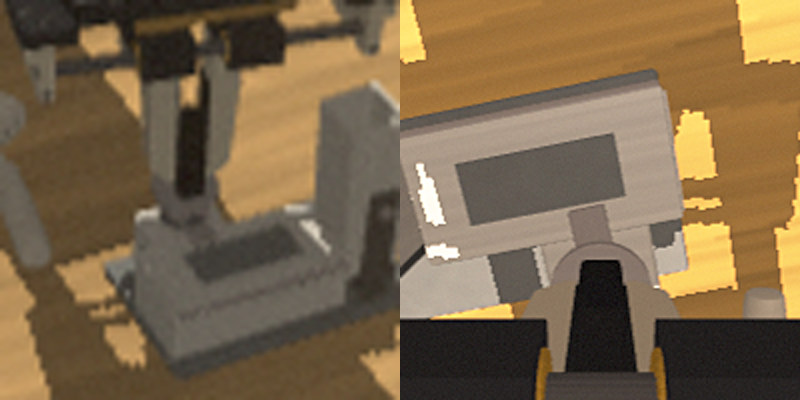

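```bash
python3 - <<'E'
from h import *
p,d,i=cam("wrist");P=pts(d,i)
m=(P[...,2]>.0465)&(P[...,2]<.056)&(P[...,0]>.555)&(P[...,0]<.575)&(P[...,1]>.045)&(P[...,1]<.09)
q=P[m];print(len(q),q.mean(0),q.min(0),q.max(0),"dy/dx",np.polyfit(q[:,0],q[:,1],1)[0])
print("ang from centre",np.degrees(np.arctan2(q[:,1].mean()-.0675,q[:,0].mean()-.5405)))
E
python3 -m pendant '[{"translation":[0,0,0],"twist":[0,0,0.03],"grip":-1},{"translation":[0,0,0],"twist":[0,0,0.03],"grip":-1},{"translation":[0,0,0],"twist":[0,0,0],"grip":-1},{"translation":[0,0,0],"twist":[0,0,0],"grip":-1},{"translation":[0,0,0],"twist":[0,0,0],"grip":-1},{"translation":[0,0,0],"twist":[0,0,0],"grip":-1},{"translation":[0,0,0],"twist":[0,0,0],"grip":-1},{"translation":[0,0,0],"twist":[0,0,0],"grip":-1},{"translation":[0,0,0],"twist":[0,0,0],"grip":-1},{"translation":[0,0,0],"twist":[0,0,0],"grip":-1}]' 30;python3 st.py
python3 - <<'E'
from h import *
p,d,i=cam("wrist");P=pts(d,i)
m=(P[...,2]>.0465)&(P[...,2]<.056)&(P[...,0]>.555)&(P[...,0]<.575)&(P[...,1]>.045)&(P[...,1]<.09)
q=P[m];print(len(q),q.mean(0),q.min(0),q.max(0),"dy/dx",np.polyfit(q[:,0],q[:,1],1)[0])
print("ang from centre",np.degrees(np.arctan2(q[:,1].mean()-.0675,q[:,0].mean()-.5405)))
E
```

```text
311 [0.56150872 0.06768636 0.04798067] [0.55500467 0.06070908 0.04652059] [0.57199616 0.08986707 0.04968056] dy/dx 0.0615298466723087
ang from centre 0.5082331465783897
t: 28.65
tool_pos: [0.5397, 0.0675, 0.0769]
orientation: [-3.114, 0.414, 0.001]
force: [-0.6, 0.3, 0.4]
opening: 0.0138
[0.5397 0.0675 0.0769] psi -1.835 opening 0.0138 F [-0.6  0.3  0.4] T [0.043 0.453 0.149]
309 [0.56146987 0.06712697 0.04797021] [0.55500364 0.05250713 0.04654314] [0.57419927 0.07427205 0.04968585] dy/dx -0.03606670045684466
ang from centre -1.0191182467348792
```

The torque rose to 0.15 N m and the tongue lies along +x, so the latch is at its stop. I ease back a little and pull the key straight up.

```bash
python3 -m pendant '[{"translation":[0,0,0],"twist":[0,0,-0.1],"grip":-1},{"translation":[0,0,0],"twist":[0,0,0],"grip":-1},{"translation":[0,0,-4],"twist":[0,0,0],"grip":-1},{"translation":[0,0,-5],"twist":[0,0,0],"grip":-1},{"translation":[0,0,-15],"twist":[0,0,0],"grip":-1},{"translation":[0,0,-25],"twist":[0,0,0],"grip":-1},{"translation":[0,0,-20],"twist":[0,0,-0.14],"grip":-1},{"translation":[0,0,0],"twist":[0,0,-0.14],"grip":-1},{"translation":[0,0,0],"twist":[0,0,-0.14],"grip":-1},{"translation":[0,0,0],"twist":[0,0,-0.14],"grip":-1}]' 30;python3 -m pendant '[{"translation":[0,0,0],"twist":[0,0,-0.14],"grip":-1},{"translation":[0,0,0],"twist":[0,0,-0.14],"grip":-1},{"translation":[0,0,0],"twist":[0,0,-0.14],"grip":-1},{"translation":[0,0,0],"twist":[0,0,-0.14],"grip":-1},{"translation":[0,0,0],"twist":[0,0,-0.14],"grip":-1},{"translation":[0,0,0],"twist":[0,0,-0.14],"grip":-1},{"translation":[0,0,0],"twist":[0,0,-0.14],"grip":-1},{"translation":[0,0,0],"twist":[0,0,-0.14],"grip":-1},{"translation":[0,0,0],"twist":[0,0,-0.14],"grip":-1},{"translation":[0,0,0],"twist":[0,0,0],"grip":-1}]' 30;python3 st.py .449 .523 -.1945 .12
```

```text
t: 29.7
tool_pos: [0.5417, 0.0673, 0.1562]
orientation: [3.077, 0.63, 0.009]
force: [-0.5, 0.2, -1.3]
opening: 0.0139
t: 30.7
tool_pos: [0.5461, 0.0674, 0.1722]
orientation: [2.051, 2.36, 0.023]
force: [0.7, 0.3, -0.1]
opening: 0.0135
[0.5461 0.0674 0.1722] psi 0.139 opening 0.0135 F [ 0.7  0.3 -0.1] T [-0.088  0.082 -0.007]
twist [ 0.02   0.005 -0.31 ] shift in target axes mm [-225.9 -134.5   52.2]
```

```bash
python3 -m pendant '[{"translation":[0,0,0],"twist":[0.02,0.005,-0.14],"grip":-1},{"translation":[0,0,0],"twist":[0,0,-0.14],"grip":-1},{"translation":[0,0,10],"twist":[0,0,-0.03],"grip":-1},{"translation":[-40,-24,0],"twist":[0,0,0],"grip":-1},{"translation":[-40,-24,0],"twist":[0,0,0],"grip":-1},{"translation":[-40,-24,0],"twist":[0,0,0],"grip":-1},{"translation":[-40,-24,0],"twist":[0,0,0],"grip":-1},{"translation":[-40,-24,0],"twist":[0,0,0],"grip":-1},{"translation":[-15,-8,0],"twist":[0,0,0],"grip":-1},{"translation":[0,0,0],"twist":[0,0,0],"grip":-1}]' 30;python3 st.py .449 .523 -.1945 .08
```

```text
t: 31.7
tool_pos: [0.5229, -0.1893, 0.1717]
orientation: [1.714, 2.622, 0.01]
force: [-0.2, -0.3, -0.4]
opening: 0.0142
[ 0.5229 -0.1893  0.1717] psi 0.413 opening 0.0142 F [-0.2 -0.3 -0.4] T [-0.016  0.082  0.028]
twist [ 0.01   0.004 -0.036] shift in target axes mm [-4.7 -2.1 91.7]
```

```bash
python3 -m pendant '[{"translation":[0,0,0],"twist":[0.01,0.004,-0.036],"grip":-1},{"translation":[-4.7,-2.1,0],"twist":[0,0,0],"grip":-1},{"translation":[0,0,30],"twist":[0,0,0],"grip":-1},{"translation":[0,0,30],"twist":[0,0,0],"grip":-1},{"translation":[0,0,30],"twist":[0,0,0],"grip":-1},{"translation":[0,0,10],"twist":[0,0,0],"grip":-1},{"translation":[0,0,0],"twist":[0,0,0],"grip":-1},{"translation":[0,0,0],"twist":[0,0,0],"grip":-1},{"translation":[0,0,0],"twist":[0,0,0],"grip":-1},{"translation":[0,0,0],"twist":[0,0,0],"grip":-1}]' 30;python3 st.py .449 .523 -.1945 .0365
```

```text
t: 32.7
tool_pos: [0.5296, -0.1895, 0.0769]
orientation: [1.664, 2.654, 0.003]
force: [-1.1, -0.0, -0.3]
opening: 0.0139
[ 0.5296 -0.1895  0.0769] psi 0.451 opening 0.0139 F [-1.1 -0.  -0.3] T [-0.049  0.019  0.029]
twist [0.007 0.007 0.002] shift in target axes mm [-1.6 -8.1 40.4]
```

```bash
python3 -m pendant '[{"translation":[-1.6,-8.1,0],"twist":[0.007,0.007,0.002],"grip":-1},{"translation":[0,0,0],"twist":[0,0,0],"grip":-1},{"translation":[0,0,6],"twist":[0,0,0],"grip":-1},{"translation":[0,0,6],"twist":[0,0,0],"grip":-1},{"translation":[0,0,0],"twist":[0,0,0],"grip":-1},{"translation":[0,0,0],"twist":[0,0,0],"grip":-1},{"translation":[0,0,0],"twist":[0,0,0],"grip":-1},{"translation":[0,0,0],"twist":[0,0,0],"grip":-1},{"translation":[0,0,0],"twist":[0,0,0],"grip":-1},{"translation":[0,0,0],"twist":[0,0,0],"grip":-1}]' 30;python3 st.py .449 .523 -.1945 .0365
```

```text
t: 33.7
tool_pos: [0.5238, -0.196, 0.0663]
orientation: [1.671, 2.657, 0.0]
force: [0.2, 0.5, -1.3]
opening: 0.0138
[ 0.5238 -0.196   0.0663] psi 0.448 opening 0.0138 F [ 0.2  0.5 -1.3] T [-0.085  0.046 -0.012]
twist [ 0.001  0.002 -0.001] shift in target axes mm [ 1.7 -0.  29.8]
```

```bash
python3 -m pendant '[{"translation":[1.7,0,0],"twist":[0.001,0.002,0],"grip":-1},{"translation":[0,0,6],"twist":[0,0,0],"grip":-1},{"translation":[0,0,6],"twist":[0,0,0],"grip":-1},{"translation":[0,0,6],"twist":[0,0,0],"grip":-1},{"translation":[0,0,5],"twist":[0,0,0],"grip":-1},{"translation":[0,0,3],"twist":[0,0,0],"grip":-1},{"translation":[0,0,2],"twist":[0,0,0],"grip":-1},{"translation":[0,0,1],"twist":[0,0,0],"grip":-1},{"translation":[0,0,0],"twist":[0,0,0],"grip":-1},{"translation":[0,0,0],"twist":[0,0,0],"grip":-1}]' 30;python3 st.py .449 .523 -.1945 .036
```

```text
t: 34.7
tool_pos: [0.5233, -0.1945, 0.0365]
orientation: [1.672, 2.659, 0.0]
force: [-0.9, -1.0, -0.4]
opening: 0.0135
[ 0.5233 -0.1945  0.0365] psi 0.448 opening 0.0135 F [-0.9 -1.  -0.4] T [-0.089  0.04   0.028]
twist [ 0.     0.    -0.001] shift in target axes mm [ 0.1 -0.3  0.5]
```

Seated or within 1 mm. I go down 1 mm more and open.

```bash
python3 -m pendant '[{"translation":[0,0,1],"twist":[0,0,0],"grip":-1},{"translation":[0,0,0],"twist":[0,0,0],"grip":-1},{"translation":[0,0,0],"twist":[0,0,0],"grip":1},{"translation":[0,0,0],"twist":[0,0,0],"grip":1},{"translation":[0,0,0],"twist":[0,0,0],"grip":1},{"translation":[0,0,0],"twist":[0,0,0],"grip":1},{"translation":[0,0,0],"twist":[0,0,0],"grip":1},{"translation":[0,0,0],"twist":[0,0,0],"grip":1},{"translation":[0,0,0],"twist":[0,0,0],"grip":1},{"translation":[0,0,0],"twist":[0,0,0],"grip":1}]' 30;python3 st.py; python3 -m pendant '[{"translation":[0,0,0],"twist":[0,0,0],"grip":1},{"translation":[0,0,0],"twist":[0,0,0],"grip":1},{"translation":[0,0,-10],"twist":[0,0,0],"grip":1},{"translation":[0,0,-30],"twist":[0,0,0],"grip":1},{"translation":[0,0,-40],"twist":[0,0,0],"grip":1},{"translation":[0,0,-40],"twist":[0,0,0],"grip":1},{"translation":[0,0,-40],"twist":[0,0,0],"grip":1},{"translation":[-40,0,0],"twist":[0,0,0],"grip":1},{"translation":[-40,0,0],"twist":[0,0,0],"grip":1},{"translation":[0,0,0],"twist":[0,0,0],"grip":1}]' 30; python3 - <<'E'
from h import *
p,d,i=cam("wrist");P=pts(d,i);k=(abs(P[...,0]-.52)<.035)&(abs(P[...,1]+.194)<.035)
for n,a,b in(("handle",.060,.08),("collar",.017,.030)):
    q=P[k&(P[...,2]>a)&(P[...,2]<b)]
    if len(q): print(n,len(q),cv2.minAreaRect((q[:,:2]*1000).astype(np.float32)),q[:,2].mean())
a,d,i=cam("scene");P=pts(d,i).reshape(-1,3)
m=P[(P[:,2]>.0465)&(P[:,2]<.056)&(P[:,0]>.556)&(P[:,0]<.575)&(P[:,1]>.045)&(P[:,1]<.09)];print("tongue",len(m),m.mean(0) if len(m) else 0)
cv2.imwrite("pics/end.png",cv2.resize(a[170:290,80:330,::-1],(800,384),interpolation=cv2.INTER_CUBIC))
E
```

```text
t: 35.7
tool_pos: [0.5235, -0.1946, 0.0353]
orientation: [1.672, 2.659, 0.0]
force: [-0.1, -0.3, 0.0]
opening: 0.0733
[ 0.5235 -0.1946  0.0353] psi 0.448 opening 0.0733 F [-0.1 -0.3  0. ] T [-0.067 -0.022 -0.003]
t: 36.7
tool_pos: [0.559, -0.2679, 0.2085]
orientation: [1.666, 2.657, -0.0]
force: [-0.6, 0.9, -0.4]
opening: 0.0929
handle 319 ((523.8703002929688, -193.56344604492188), (13.20931625366211, 25.04898452758789), 25.87778091430664) 0.06977363928649609
collar 652 ((520.8084106445312, -194.11131286621094), (41.78080368041992, 42.188995361328125), 25.92714500427246) 0.024209815217175308
tongue 25 [0.56560726 0.06791314 0.04782751]
```

View pics/end.png

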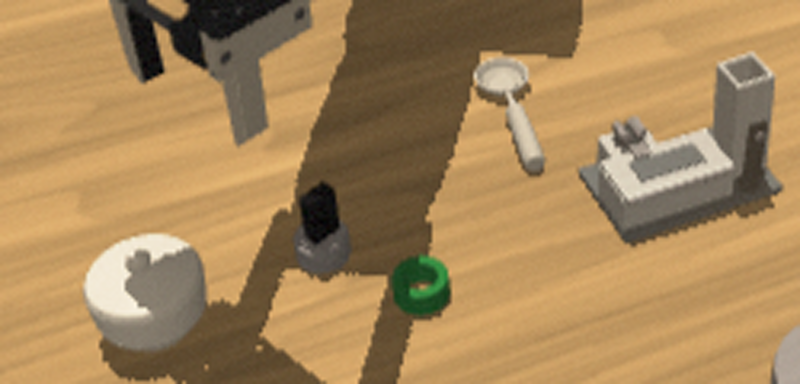

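```bash
python3 -c "
from plant import robot
print(robot.close_job())"
```

```text
the job is handed in; nothing more can be done
None
```

I did the whole job in about 37 s of the 72 s allowed and handed it in; the system gives no verdict.

**What I did:** I tipped the holder until the cell slid into the bay, let it swing back and shut the lid. I then turned the latch with the key until it hit its stop, put the key back in the steel ring stand and let go.

**Last checks:**
- **Cell and lid:** before I shut the lid, the wrist picture showed the cell lying flat mid-bay. After shutting, a plane fit to the lid came out level, though an earlier fit over a smaller patch had read about 0.03 rad. Both are under the 0.06 limit.
- **Holder:** it hung upright in the wrist view after the lid was shut, and again in the final picture.
- **Latch:** the torque jumped to 0.15 N m at the stop. The tongue then measured within about 1° of the box's +x, over the lid. In the final picture only 25 depth points fell on the tongue, but they agree.
- **Key:** it stands upright, handle top at 70 mm as expected. It is about 3 mm off the stand's axis, inside the 9 mm limit; it was within about 1 mm at the start.
- **Tea pot, bowl and spoon:** I never touched them, but I did not measure their positions again. The tea pot was not in the final crop.

One wrist crop of the key was aimed badly and showed the gripper instead. I relied on the depth measurement there, which agreed with the top camera to about 2 mm.

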